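# Stack a power-supply module in its assembly nest and close the keeper

## Task

Build up the power-supply module in the assembly nest: first the open case on the pocket floor, then the longer grey spacer frame on the case, then the finned cover on top with its fins up, each set down gently (not dropped) so that it sits fully home and square between the corner posts, and let go before you fetch the next. Then swing the keeper arm by its black knob over the stack until it meets its stop and let go. Leave the shorter frame and everything else on the bench where it lies.

Things in the scene. Friction and masses are not known exactly. Their poses are not given: they have to be found in the camera images.
- nest: The assembly nest, fixed to the bench: plywood plate 210 x 110 x 14 mm with four dark steel L-shaped corner posts round a pocket, and a keeper arm on a pivot. Origin: under the pocket's centre, at bench level. x along the pocket, y across it, z up. The plate reaches from x = -75 to x = +135 mm.
- nest_pocket (a point): Centre of the pocket's floor, 14 mm above the bench, axes as the nest. Pocket 114 (x) x 64 (y) mm inside the posts, which are 6 mm thick with legs 18 mm long, rise straight to 60 mm above this floor, then flare outward for 7 mm more as a lead-in. Between posts the long sides are open over 78 mm, so that fingers may straddle a part there.
- case: Bare aluminium case, an open-topped box 110 (its x) x 60 (y) x 36 (z) mm, walls 5 mm, with a green circuit board inside; about 0.35 kg. Origin: centre of its underside. Starts upright on the bench. May go in either way round.
- spacer: Grey plastic spacer frame, rectangular, 110 (x) x 60 (y) x 18 (z) mm with an open window, bars 9 mm wide; about 0.09 kg. Origin: centre of its underside. The longer of the two frames; same either way up or round.
- cover: Aluminium finned cover: plate 110 (x) x 60 (y) x 8 mm with five fins running along x on top, 30 mm high in all (z up through the fins); the two outer fins are flush with the long sides, so it can be gripped across its 60 mm. About 0.28 kg. Origin: centre of its underside. Starts fins up.
- short_frame: Grey plastic frame of another model, only 75 (x) x 60 (y) x 18 (z) mm. Not used. Origin: centre of its underside.
- keeper (a joint): Angle of the keeper arm (rad), turning level about its pivot: 0 = shut on its stop, along the pocket's length over the stack; grows as it opens, anticlockwise from above, to the pocket's -y side, up to 2.2; starts at 1.3 to 2.0. Friction (0.08 N m) holds it. Steel bar 22 mm wide, underside 88 mm above the pocket floor, 4 mm over the fins of a seated stack.
- keeper_knob (a point): Centre of the top face of the keeper's black knob: upright cylinder 26 mm diameter, 45 mm tall, standing on the bar's free end, 120 mm from the pivot; its top is 143 mm above the pocket floor.
- keeper_pivot (a point): The keeper's pivot axis, at the top of a steel post 26 mm in diameter on the nest plate, 100 mm along the pocket's +x from its centre and 87 mm above the pocket floor.
- multimeter: Red and black multimeter, 145 x 75 x 34 mm, lying beyond the nest. Bystander.
- driver: Cordless driver lying on its side, about 180 x 160 x 52 mm, at the far side. Bystander.
- screwdriver: Orange-handled screwdriver, 200 mm, lying at the far left. Bystander.
- wrench: Steel wrench, 180 mm, lying at the right. Bystander.
- jar: Glass jar, 64 mm wide, 75 mm high, standing at the left. Bystander.
- spool: Solder spool, 60 mm wide, 50 mm high, standing near the robot at the right. Bystander.
- phone: Black phone, 150 x 73 x 10 mm, lying near the robot at the left. Bystander.
Things that resemble listed ones, but are neither listed nor needed, are in the scene too. Leave any orange or yellow look-alike of the cover alone.

How it is judged:
On the way, in this order (a step that is already met when the one before it is completed fails the run):
1. the case sits home and square on the pocket floor, let go (horizontal distance between case and nest_pocket below 0.005 m and z of case in the frame of nest_pocket between -0.003 and 0.003 m and angle between case's own z axis and vertical below 0.05 rad and angle between the x axis of case and the x axis of nest_pocket, either way round below 0.06 rad and linear speed of case below 0.03 m/s and contact force between the fingers and case below 0.2 N), for 0.2 s.
2. the spacer frame sits home and square on the case, let go (all of step 1 and horizontal distance between spacer and nest_pocket below 0.005 m and z of spacer in the frame of nest_pocket between 0.033 and 0.039 m and angle between spacer's own z axis and vertical below 0.05 rad and angle between the x axis of spacer and the x axis of nest_pocket, either way round below 0.06 rad and linear speed of spacer below 0.03 m/s and contact force between the fingers and spacer below 0.2 N), for 0.2 s.
3. the cover sits home and square on the spacer, fins up, let go (horizontal distance between each of spacer, cover and nest_pocket below 0.005 m and z of spacer in the frame of nest_pocket between 0.033 and 0.039 m and angle between each of spacer, cover's own z axis and vertical below 0.05 rad and angle between the x axis of each of spacer, cover and the x axis of nest_pocket, either way round below 0.06 rad and linear speed of each of spacer, cover below 0.03 m/s and contact force between the fingers and spacer below 0.2 N and z of cover in the frame of nest_pocket between 0.051 and 0.057 m and contact force between the fingers and cover below 0.2 N), for 0.2 s.
4. the keeper arm is swung shut over the stack (value of joint keeper below 0.1 rad), for 0.2 s.
At the end, for the whole second after the job is handed in: Case, long spacer and cover (fins up) are in the pocket, undersides 0, 36, 54 mm (within 3 mm) above its floor, centred within 5 mm, tilt under 0.05 rad, turned under 0.06 rad from the pocket (either way round), at rest and let go; keeper joint below 0.1 rad (all of step 1 and all of step 3 and value of joint keeper below 0.1 rad); the robot touches nothing.
It fails at once if the short frame is moved more than 30 mm (distance of short_frame from where it was at the start of the episode above 0.03 m).
It fails at once if another bystander (multimeter, driver, screwdriver, wrench, jar, spool, phone) is moved more than 30 mm (distance of any of multimeter, driver, screwdriver, wrench, jar, spool, phone from where it was at the start of the episode above 0.03 m).
It fails at once if case, spacer or cover is dropped (faster than 0.7 m/s, some 25 mm of free fall, out of the fingers) ((linear speed of case above 0.7 m/s and contact force between the fingers and case below 0.05 N) or (linear speed of spacer above 0.7 m/s and contact force between the fingers and spacer below 0.05 N) or (linear speed of cover above 0.7 m/s and contact force between the fingers and cover below 0.05 N)).
It also fails if it takes over 72 s, if anything falls off the work surface, if the arm or the gripper's body presses on something with over 40 N, if the wrist force passes 120 N, or if a joint passes its speed limit or range.

## Robot

A 6-joint arm with a two-finger parallel gripper is mounted at the origin on the work surface. World frame = base frame: x ahead of the robot, y to its left, z up, the work surface at z = 0. Lengths are in m, angles in rad, forces in N, time in s.
With the tool pointing down it reaches from about 0.225 to 0.875 m from the base axis. Payload 3.4 kg.
Tool frame: the origin (TCP) lies at the very end of the fingers, on their centre line; the grasp point (between the pads) lies manip.grip_point_offset behind it (manip.grip_point_offset is the distance from the TCP to the grasp point, in m); z points along the fingers, y is the line along which they close (so a half turn about z gives the same grasp; the last joint's range is limited). The gripper opens to 85 mm and grips with 20 to 120 N. Pads are 22 mm wide; open, the fingers measure 114 mm over their backs; the gripper's body (76 mm by 85 mm) begins 54 mm behind the grasp point. The pads swing forward as they close: fully open they stand 13 mm farther back than shut.
Start: joints at [-1.309, 0.276, 1.505, -0, 1.361, -0.121], TCP at [0.215, -0.533, 0.231] pointing down, gripper open.
Joint ranges: [-2.89, 2.89], [-0.75, 2.08], [0.22, 2.7], [-1.18, 4.32], [0.11, 2.71], [-2.7, 2.7]. Speed limits (rad/s): [2.57, 2.57, 3.14, 3.14, 3.14, 3.14].

## Interface

Orientations are given as a unit quaternion [w, x, y, z].
In Python, from rig import manip gives the robot as it stands.
- The arm moves only by the shell command python3 -m pendant 'ROWS' [FORCE]. ROWS is JSON, a list of rows, each an object of numbers: "jaw": the opening, from -1 (shut) to 1 (fully open); "tx", "ty", "tz": the shift along the world's x, y, z in cm; "ax", "ay", "az": the turn, a rotation vector about the world's x, y, z in degrees. In form: [{"jaw": .., "tx": .., "ty": .., "tz": .., "ax": .., "ay": .., "az": ..}, ...]. A call has 1 to 10 rows; each row is the pose to reach, as a shift and turn from the pose commanded when the call began; what a row does not reach only later rows make up. A row lasts 1/8 s, in which the tool goes at most 62.5 mm and 10.7 degrees, less where a joint would pass 70% of its speed; a pose out of reach is approached as far as the arm can. A call with a gripper value outside its range is refused whole. The fingers move at their own pace and stop on an object; FORCE is the grip in N (left out, the last holds). Time passes only in rows, so rows that repeat a pose let the fingers close. It gives the time, the measured TCP pose, the force, the opening and the grip force at its end, in the units of the state.
- manip.get_state(): the state, without advancing time (a new reading comes with each control period).
- manip.get_image(name): name is "scene" or "top"; returns a dict with "pixels" (420x560x3 uint8, blue, green, red), "depth" (420x560 float32, m along the optical axis (not along the pixel's ray), 0 where there is no reading), "fx", "fy", "cx", "cy" (pixels), "pose" (4x4, takes a point from camera to world coordinates). Camera axes: x right, y down, z forward; pixel columns grow to the right and rows downward; lengths in m; the calibration is good to about 2 mm. A picture is of the moment at which its call begins.
- manip.sign_off(): hands the job in; it is judged then, once.
The state is a dict: "clock": time; "qpos": joint angles; "qd": joint speeds; "effort": joint torques, N m; "position": TCP position; "ee_rot": TCP orientation; "contact_force": force on the tool from outside, world axes, zero at the start; "moment": the same for the moment, N m; "width": finger opening in m; "gripper_force": force on a finger pad.
Only numpy, scipy, OpenCV 4.12 (cv2) and the standard library are available. Lean on these libraries where they do the work, as an engineer would, in place of code of your own. Each camera call takes 0.05 s, during which the arm holds its last target. There are 200 camera calls.

## Working session

There is one attempt and no reset: what is moved stays moved. The work goes in short steps, Python scripts to look and compute and a shell command to move; the robot and the scene stay as the last step left them, time stands still between calls to the robot, and variables do not carry over. Pictures are saved under pics/ and viewed, at most 10 in all, crops included, and the job is handed in when it is done.

```bash
mkdir -p pics; ls; python3 - <<'E'
from rig import manip
import cv2,numpy as np
for n in("scene","top"):
    d=manip.get_image(n); cv2.imwrite(f"pics/{n}0.png",d["pixels"]); np.savez(f"{n}0.npz",**d)
    print(n,d["fx"],d["cx"],d["cy"],np.round(d["pose"],3).tolist())
s=manip.get_state();print(s, manip.grip_point_offset)
E
```

```text
pics
scene 499.8765257597735 282.5981613651884 201.70673789928026 [[0.342, 0.784, -0.519, 1.313], [0.94, -0.283, 0.192, -0.304], [0.003, -0.553, -0.833, 1.392], [0.0, 0.0, 0.0, 1.0]]
top 509.49662021082577 279.1221315020617 209.56145151172242 [[-0.024, -0.983, 0.181, 0.201], [-1.0, 0.024, -0.002, -0.001], [-0.003, -0.181, -0.984, 1.748], [0.0, 0.0, 0.0, 1.0]]
{'clock': 0.1, 'qpos': array([-1.30902139e+00,  2.76545132e-01,  1.50598041e+00,  4.82473291e-05,
        1.36069829e+00, -1.20977465e-01]), 'qd': array([ 6.29664637e-04, -8.98037371e-05, -3.39664018e-03,  1.21434412e-03,
       -9.41511614e-04,  1.34137987e-03]), 'effort': array([ 2.63049595e-03, -4.17699552e+01, -2.46405602e+01, -1.58150156e-04,
        5.81826404e-03,  6.65164350e-06]), 'position': array([ 0.21465318, -0.532943  ,  0.23052899]), 'ee_rot': array([-8.15231658e-04,  9.81744032e-01,  1.90205128e-01, -3.38386157e-05]), 'contact_force': array([-0.37613491,  0.0006292 , -0.1075319 ]), 'moment': array([0.01053735, 0.00018337, 0.04140208]), 'gripper_force': 0.0, 'width': 0.08552021194520129} 0.0187
```

View pics/top0.png

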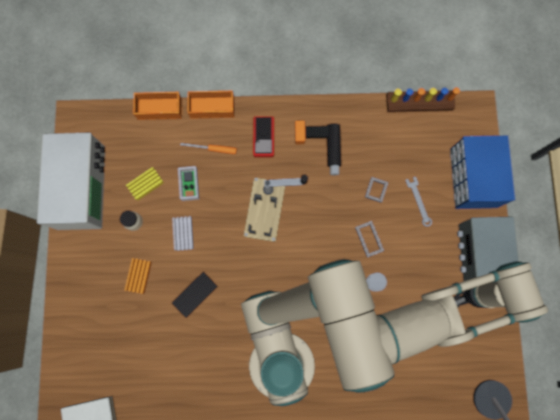

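View pics/scene0.png

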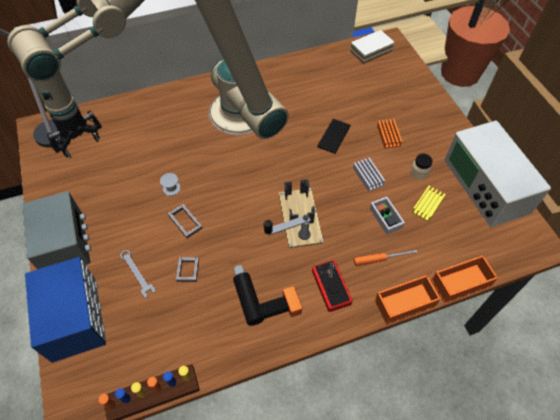

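```bash
cat > h.py <<'E'
import numpy as np,cv2
def load(n): return dict(np.load(n+".npz"))
def pts(d):  # world points per pixel
    v,u=np.mgrid[:420,:560]; z=d["depth"]
    c=np.stack([(u-d["cx"])/d["fx"]*z,(v-d["cy"])/d["fy"]*z,z],-1)
    P=d["pose"]; return c@P[:3,:3].T+P[:3,3]
def plane(d,uv,h): # rays onto z=h
    uv=np.asarray(uv,float).reshape(-1,2)
    r=np.c_[(uv[:,0]-d["cx"])/d["fx"],(uv[:,1]-d["cy"])/d["fy"],np.ones(len(uv))]@d["pose"][:3,:3].T
    o=d["pose"][:3,3]; return (o+r*((h-o[2])/r[:,2])[:,None])[:,:2]
def rect(xy):
    (c,s,a)=cv2.minAreaRect(np.float32(xy)*1000)
    if s[0]<s[1]: s=s[::-1];a+=90
    return np.round(c,1),np.round(s,1),round((a+90)%180-90,1)
E
python3 - <<'E'
from h import *
roi={"top":dict(case=(172,160,205,205),cover=(165,210,200,256),spacer=(350,215,392,262),short=(360,172,394,206),plate=(235,170,315,248)),
"scene":dict(case=(365,190,410,238),cover=(348,152,392,195),spacer=(162,198,208,242),short=(170,252,206,285),plate=(270,175,330,250))}
H=dict(case=.036,cover=.03,spacer=.018,short=.018,plate=.014)
for n in roi:
    d=load(n+"0");p=pts(d);hsv=cv2.cvtColor(d["pixels"],cv2.COLOR_BGR2HSV)
    t=p[300:330,120:150,2] if n=="top" else p[320:340,200:230,2]
    print(n,"bench z",np.median(t),t.std())
    ims=[]
    for k,(a,b,c,e) in roi[n].items():
        q=p[b:e,a:c];h=H[k]
        m=(q[...,2]>h*.55)
        if k=="plate": m=(abs(q[...,2]-.014)<.005)
        nn,l,st,_=cv2.connectedComponentsWithStats(m.astype(np.uint8)); i=1+st[1:,4].argmax(); m=l==i
        v,u=np.nonzero(m)
        print(k,m.sum(),"depth",rect(q[m][:,:2]),"ray",rect(plane(d,np.c_[u+a,v+b],h)),"zmed",np.percentile(q[m][:,2],[50,90]).round(4))
    
d=load("top0");a=cv2.resize(d["pixels"][165:255,230:330],None,fx=5,fy=5,interpolation=cv2.INTER_CUBIC)
d=load("scene0");b=cv2.resize(d["pixels"][170:260,260:330],None,fx=4,fy=5,interpolation=cv2.INTER_CUBIC)
cv2.imwrite("pics/nest.png",np.hstack([a,b]))
E
```

```text
top bench z -0.00031714983456709867 0.08243134167514732
case 226 depth (array([619.7, 308.3]), array([113.,  62.]), 3.8) ray (array([617.8, 306.6]), array([114.2,  63.3]), 4.0) zmed [0.0333 0.0403]
cover 146 depth (array([324.2, 190.2]), array([447.1,  85.8]), 46.4) ray (array([445.7, 318.7]), array([108.5,  22.4]), 4.2) zmed [0.0275 0.0352]
spacer 255 depth (array([ 339.8, -159.7]), array([405.3, 114.1]), -64.5) ray (array([ 410.5, -308.2]), array([109.8,  66.2]), 19.1) zmed [0.0174 0.0226]
short 186 depth (array([ 584.8, -345.5]), array([79.5, 60.6]), -21.3) ray (array([ 583.1, -344.8]), array([79. , 60.8]), -21.0) zmed [0.0179 0.0239]
plate 1159 depth (array([522. ,  46.1]), array([214.1, 114. ]), -12.5) ray (array([521.3,  46.1]), array([213.8, 113.8]), -12.4) zmed [0.0138 0.0175]
scene bench z -0.000102612915845679 0.09824409229528651
case 510 depth (array([961.8,  44.3]), array([982.3, 117.3]), -37.9) ray (array([622.4, 305.8]), array([122.5,  70.2]), 4.1) zmed [0.0301 0.0377]
cover 452 depth (array([869.3,  53.3]), array([1133.8,  113.3]), -33.1) ray (array([450.9, 325.5]), array([117.8,  67.6]), 3.2) zmed [0.0268 0.0327]
spacer 280 depth (array([ 831.9, -286.5]), array([959.6,  85.6]), 3.1) ray (array([ 414.4, -309.1]), array([117.1,  63.3]), 17.6) zmed [0.0166 0.0209]
short 255 depth (array([ 926.6, -342.9]), array([773.4,  79.5]), -0.1) ray (array([ 588.2, -343.9]), array([80.1, 61.4]), -19.9) zmed [0.0169 0.0216]
plate 645 depth (array([480.2,  56.2]), array([117.9, 109.6]), -10.8) ray (array([480.5,  56. ]), array([117.2, 109.8]), -11.0) zmed [0.0142 0.0174]
```

View pics/nest.png

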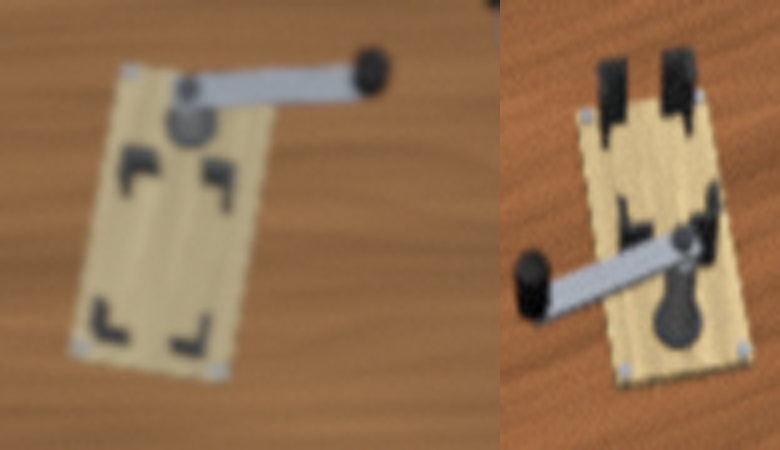

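```bash
cat > go.py <<'E'
import sys,numpy as np
from rig import manip
from scipy.spatial.transform import Rotation as R
def delta(x,y,z,yaw):
    s=manip.get_state();w=s["ee_rot"];r=R.from_quat([*w[1:],w[0]])
    g=R.from_euler("z",yaw,degrees=True)*R.from_euler("x",180,degrees=True)
    print("cm",np.round((np.array([x,y,z])-s["position"])*100,2),"deg",np.round((g*r.inv()).as_rotvec(degrees=True),2),"t",round(s["clock"],2),"w",round(s["width"],4))
if __name__=="__main__": delta(*map(float,sys.argv[1:]))
E
python3 -m pendant '[{"jaw":1,"tx":10,"ty":21,"tz":2,"az":-5},{"jaw":1,"tx":20,"ty":42,"tz":2,"az":-10},{"jaw":1,"tx":40.5,"ty":84.1,"tz":2,"az":-17.9},{"jaw":1,"tx":40.5,"ty":84.1,"tz":2,"az":-17.9},{"jaw":1,"tx":40.5,"ty":84.1,"tz":2,"az":-17.9},{"jaw":1,"tx":40.5,"ty":84.1,"tz":2,"az":-17.9},{"jaw":1,"tx":40.5,"ty":84.1,"tz":2,"az":-17.9},{"jaw":1,"tx":40.5,"ty":84.1,"tz":2,"az":-17.9},{"jaw":1,"tx":40.5,"ty":84.1,"tz":2,"az":-17.9},{"jaw":1,"tx":40.5,"ty":84.1,"tz":2,"az":-17.9}]' 50; python3 go.py .6197 .308 .12 4
```

```text
cm [ 40.5   84.09 -11.05] deg [-9.000e-02 -1.000e-02 -1.793e+01] t 0.1 w 0.0855invalid input at $[0]: expected keys jaw, tx, ty, tz, ax, ay, az
```

```bash
python3 -m pendant '[{"jaw":1,"tx":40.5,"ty":84.1,"tz":2,"ax":0,"ay":0,"az":-17.9},{"jaw":1,"tx":40.5,"ty":84.1,"tz":2,"ax":0,"ay":0,"az":-17.9},{"jaw":1,"tx":40.5,"ty":84.1,"tz":2,"ax":0,"ay":0,"az":-17.9},{"jaw":1,"tx":40.5,"ty":84.1,"tz":2,"ax":0,"ay":0,"az":-17.9},{"jaw":1,"tx":40.5,"ty":84.1,"tz":2,"ax":0,"ay":0,"az":-17.9},{"jaw":1,"tx":40.5,"ty":84.1,"tz":2,"ax":0,"ay":0,"az":-17.9},{"jaw":1,"tx":40.5,"ty":84.1,"tz":2,"ax":0,"ay":0,"az":-17.9},{"jaw":1,"tx":40.5,"ty":84.1,"tz":2,"ax":0,"ay":0,"az":-17.9},{"jaw":1,"tx":40.5,"ty":84.1,"tz":2,"ax":0,"ay":0,"az":-17.9},{"jaw":1,"tx":40.5,"ty":84.1,"tz":2,"ax":0,"ay":0,"az":-17.9}]' 50; python3 go.py .6197 .308 .12 4
python3 - <<'E'
from h import *
# refine: cover and nest by colour in both views
for n,ro in (("top",(160,205,205,260)),("scene",(342,148,396,200))):
    d=load(n+"0");a,b,c,e=ro
    hsv=cv2.cvtColor(cv2.resize(d["pixels"][b:e,a:c],None,fx=4,fy=4,interpolation=cv2.INTER_CUBIC),cv2.COLOR_BGR2HSV)
    m=cv2.morphologyEx((hsv[...,1]<75).astype(np.uint8),cv2.MORPH_CLOSE,np.ones((13,13)))
    m=cv2.morphologyEx(m,cv2.MORPH_OPEN,np.ones((9,9)))
    v,u=np.nonzero(m);uv=np.c_[(u+.5)/4-.5+a,(v+.5)/4-.5+b]
    for h in(.03,.015,.0):print(n,"cover",h,rect(plane(d,uv,h)))
d=load("top0");a,b,c,e=240,185,290,245
hsv=cv2.cvtColor(cv2.resize(d["pixels"][b:e,a:c],None,fx=4,fy=4,interpolation=cv2.INTER_CUBIC),cv2.COLOR_BGR2HSV)
m=(hsv[...,2]<85).astype(np.uint8)
k,l,st,ce=cv2.connectedComponentsWithStats(m)
for i in range(1,k):
    if st[i,4]>60:
        v,u=np.nonzero(l==i);uv=np.c_[(u+.5)/4-.5+a,(v+.5)/4-.5+b]
        print(st[i,4],np.round(plane(d,uv.mean(0),.078)*1000,1),rect(plane(d,uv,.078)))
E
```

```text
clock: 1.35
position: [0.4863, 0.0315, 0.2446]
ee_rot: [0.0, 0.999, 0.035, 0.0]
contact_force: [0.4, -0.7, -0.6]
width: 0.0853
gripper_force: 0.0
cm [ 13.34  27.65 -12.46] deg [ 0.03  0.   -0.05] t 1.35 w 0.0853
top cover 0.03 (array([444.1, 327. ]), array([117.5,  69.4]), 3.7)
top cover 0.015 (array([446.2, 329.9]), array([118.5,  70. ]), 3.7)
top cover 0.0 (array([448.4, 332.8]), array([119.5,  70.6]), 3.7)
scene cover 0.03 (array([483.4, 326.3]), array([183.9,  75.6]), 3.7)
scene cover 0.015 (array([474.3, 333.2]), array([186. ,  76.4]), 3.7)
scene cover 0.0 (array([465.2, 340.2]), array([188. ,  77.2]), 3.7)
390 [[551.3  68.8]] (array([551.7,  69.8]), array([23.1, 17.8]), -68.1)
260 [[542.6  15. ]] (array([542.7,  15. ]), array([16.6, 12.5]), 71.6)
238 [[441.3  91.4]] (array([441.5,  91.8]), array([25.8, 11.8]), 36.0)
140 [[426.9  37.1]] (array([426.6,  37.8]), array([15.7,  6.7]), 88.6)
```

```bash
python3 -m pendant '[{"jaw":1,"tx":13.3,"ty":27.6,"tz":-2,"ax":0,"ay":0,"az":0},{"jaw":1,"tx":13.3,"ty":27.6,"tz":-2,"ax":0,"ay":0,"az":0},{"jaw":1,"tx":13.3,"ty":27.6,"tz":-4,"ax":0,"ay":0,"az":0},{"jaw":1,"tx":13.3,"ty":27.6,"tz":-6,"ax":0,"ay":0,"az":0},{"jaw":1,"tx":13.3,"ty":27.6,"tz":-10,"ax":0,"ay":0,"az":0},{"jaw":1,"tx":13.3,"ty":27.6,"tz":-16,"ax":0,"ay":0,"az":0},{"jaw":1,"tx":13.3,"ty":27.6,"tz":-16,"ax":0,"ay":0,"az":0}]' 50; python3 go.py .6197 .308 .008 4
python3 - <<'E'
from rig import manip
import cv2,numpy as np
d=manip.get_image("scene");e=manip.get_image("top")
cv2.imwrite("pics/a1.png",np.hstack([cv2.resize(d["pixels"][150:260,330:440],(400,400)),cv2.resize(e["pixels"][140:240,140:240],(400,400))]))
E
```

```text
clock: 2.22
position: [0.6156, 0.3053, 0.0794]
ee_rot: [0.002, 0.999, 0.036, -0.005]
contact_force: [0.4, -0.6, -0.0]
width: 0.0858
gripper_force: 0.0
cm [ 0.41  0.27 -7.14] deg [ 0.21 -0.55 -0.11] t 2.23 w 0.0858
```

View pics/a1.png

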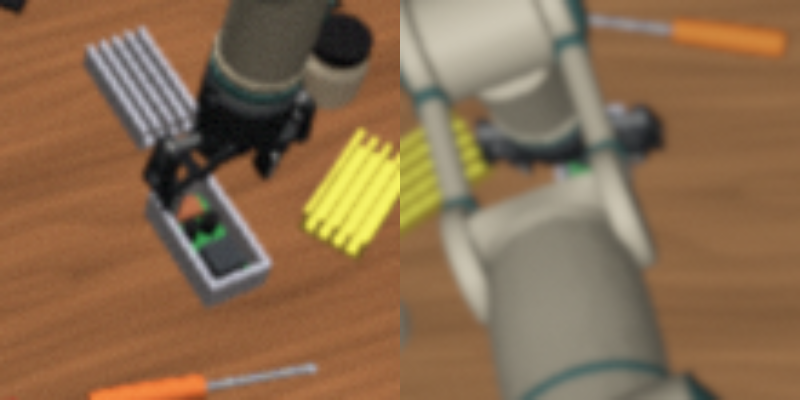

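```bash
python3 -m pendant '[{"jaw":1,"tx":0,"ty":0,"tz":-3,"ax":0,"ay":0,"az":0},{"jaw":1,"tx":0,"ty":0,"tz":-5,"ax":0,"ay":0,"az":0},{"jaw":1,"tx":0,"ty":0,"tz":-6.5,"ax":0,"ay":0,"az":0},{"jaw":1,"tx":0,"ty":0,"tz":-6.5,"ax":0,"ay":0,"az":0},{"jaw":1,"tx":0,"ty":0,"tz":-6.5,"ax":0,"ay":0,"az":0}]' 50; python3 go.py .6197 .308 .008 4
```

```text
clock: 2.95
position: [0.62, 0.3056, 0.0214]
ee_rot: [-0.0, 0.999, 0.035, 0.001]
contact_force: [-0.2, -0.1, -0.2]
width: 0.0851
gripper_force: 0.0
cm [-0.03  0.24 -1.34] deg [-0.05  0.15 -0.01] t 2.95 w 0.0851
```

```bash
python3 -m pendant '[{"jaw":1,"tx":0,"ty":0.2,"tz":-1.2,"ax":0,"ay":0,"az":0},{"jaw":1,"tx":0,"ty":0.2,"tz":-1.2,"ax":0,"ay":0,"az":0},{"jaw":-1,"tx":0,"ty":0.2,"tz":-1.2,"ax":0,"ay":0,"az":0},{"jaw":-1,"tx":0,"ty":0.2,"tz":-1.2,"ax":0,"ay":0,"az":0},{"jaw":-1,"tx":0,"ty":0.2,"tz":-1.2,"ax":0,"ay":0,"az":0},{"jaw":-1,"tx":0,"ty":0.2,"tz":-1.2,"ax":0,"ay":0,"az":0}]' 50; python3 go.py .6197 .308 .008 4
```

```text
clock: 3.7
position: [0.6193, 0.308, 0.0082]
ee_rot: [-0.0, 0.999, 0.035, 0.001]
contact_force: [-0.0, 0.7, 3.1]
width: 0.0592
gripper_force: 57.3
cm [ 0.04  0.   -0.02] deg [-0.04  0.06 -0.03] t 3.7 w 0.0592
```

```bash
python3 -m pendant '[{"jaw":-1,"tx":0,"ty":0,"tz":2,"ax":0,"ay":0,"az":0},{"jaw":-1,"tx":0,"ty":0,"tz":6,"ax":0,"ay":0,"az":0},{"jaw":-1,"tx":0,"ty":0,"tz":12,"ax":0,"ay":0,"az":0},{"jaw":-1,"tx":-3,"ty":-6,"tz":15,"ax":0,"ay":0,"az":-5},{"jaw":-1,"tx":-6,"ty":-11,"tz":15,"ax":0,"ay":0,"az":-10},{"jaw":-1,"tx":-9,"ty":-17,"tz":15,"ax":0,"ay":0,"az":-16.4},{"jaw":-1,"tx":-12,"ty":-23,"tz":15,"ax":0,"ay":0,"az":-16.4},{"jaw":-1,"tx":-12.7,"ty":-25.5,"tz":15,"ax":0,"ay":0,"az":-16.4},{"jaw":-1,"tx":-12.7,"ty":-25.5,"tz":15,"ax":0,"ay":0,"az":-16.4},{"jaw":-1,"tx":-12.7,"ty":-25.5,"tz":12,"ax":0,"ay":0,"az":-16.4}]'; python3 go.py .492 .0527 .098 -12.4
python3 - <<'E'
from rig import manip
import cv2,numpy as np
d=manip.get_image("scene");e=manip.get_image("top")
np.savez("scene1",**d)
cv2.imwrite("pics/a2.png",np.hstack([cv2.resize(d["pixels"][150:260,245:355],(400,400)),cv2.resize(e["pixels"][160:260,220:320],(400,400))]))
E
```

```text
clock: 4.95
position: [0.4941, 0.0524, 0.1291]
ee_rot: [-0.0, 0.994, -0.108, 0.003]
contact_force: [0.0, -0.7, -2.4]
width: 0.0592
gripper_force: 56.9
cm [-0.21  0.03 -3.11] deg [-0.01  0.35  0.04] t 4.95 w 0.0592
```

View pics/a2.png

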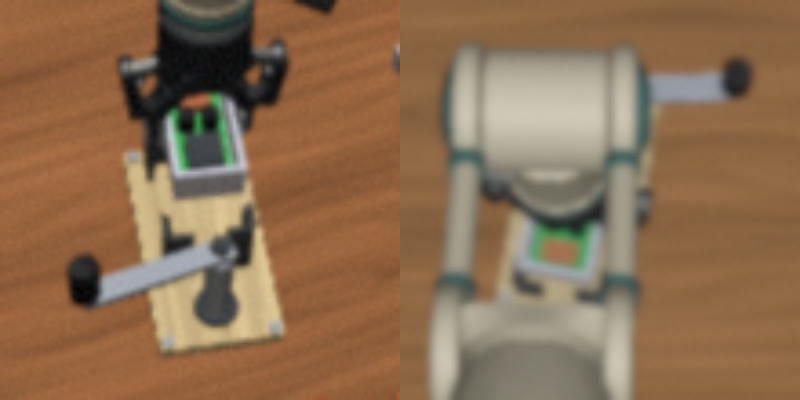

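```bash
python3 - <<'E'
from h import *
print(plane(load("top0"),[[264.4,209.0],[264.8,209.4]],.014), plane(load("scene0"),[[300.4,216.3],[300.75,216.65]],.014))
E
python3 go.py .492 .0527 .098 -12.4
```

```text
[[0.52304387 0.04653948]
 [0.52160272 0.0451814 ]] [[0.52814489 0.04809758]
 [0.52977897 0.04868385]]
cm [ 0.27 -0.03 -2.7 ] deg [-0.03 -0.41 -0.03] t 5.05 w 0.0588
```

```bash
python3 - <<'E'
from h import *
for n,ro in (("top",(235,170,300,250)),("scene",(265,175,335,255))):
    d=load(n+"0");a,b,c,e=ro
    im=cv2.resize(d["pixels"][b:e,a:c],None,fx=4,fy=4,interpolation=cv2.INTER_CUBIC).astype(int)
    m=((im[...,1]>105)).astype(np.uint8) # plywood/screws bright; wood G lower
    m=cv2.morphologyEx(m,cv2.MORPH_OPEN,np.ones((7,7)))
    k,l,st,_=cv2.connectedComponentsWithStats(m);i=1+st[1:,4].argmax();m=(l==i)
    v,u=np.nonzero(m);uv=np.c_[(u+.5)/4-.5+a,(v+.5)/4-.5+b]
    xy=plane(d,uv,.014);t=np.radians(-12.4);R=np.array([[np.cos(t),np.sin(t)],[-np.sin(t),np.cos(t)]])
    q=(xy-[.492,.0527])@R.T*1000
    s=q[abs(q[:,1])<25]; f=q[(q[:,0]>-60)&(q[:,0]<10)]
    print(n,rect(xy),"x",np.percentile(s[:,0],[.5,99.5]).round(1),"y",np.percentile(f[:,1],[1,99]).round(1))
    o=im.astype(np.uint8).copy();o[cv2.morphologyEx(m.astype(np.uint8),cv2.MORPH_GRADIENT,np.ones((3,3)))>0]=(255,0,255);cv2.imwrite(f"pics/m_{n}.png",o)
a=cv2.imread("pics/m_top.png");b=cv2.imread("pics/m_scene.png");b=cv2.copyMakeBorder(b,0,max(0,a.shape[0]-b.shape[0]),0,0,0);cv2.imwrite("pics/m.png",np.hstack([a,b]))
E
```

```text
top (array([511.8,  38.4]), array([257.7, 225.2]), -1.8) x [-88.9 147.8] y [-130.8   79.3]
scene (array([521. ,  28.7]), array([218.1, 158.9]), -11.6) x [-73.4 140.3] y [-55.8  57.8]
```

View pics/m.png

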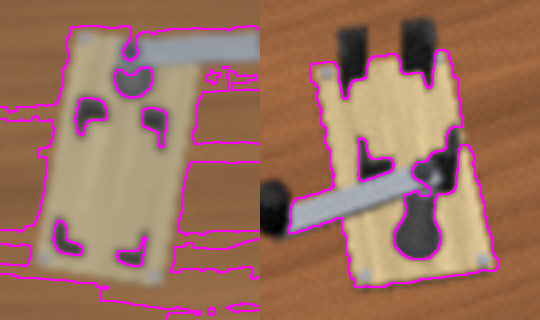

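```bash
python3 -m pendant '[{"jaw":-1,"tx":0.05,"ty":0,"tz":-1,"ax":0,"ay":0,"az":0},{"jaw":-1,"tx":0.05,"ty":0,"tz":-2,"ax":0,"ay":0,"az":0},{"jaw":-1,"tx":0.05,"ty":0,"tz":-3,"ax":0,"ay":0,"az":0},{"jaw":-1,"tx":0.05,"ty":0,"tz":-3,"ax":0,"ay":0,"az":0},{"jaw":-1,"tx":0.05,"ty":0,"tz":-3,"ax":0,"ay":0,"az":0}]'; python3 go.py .4927 .0527 .0222 -12.4
```

```text
clock: 5.68
position: [0.4926, 0.0526, 0.0979]
ee_rot: [0.0, 0.994, -0.108, 0.0]
contact_force: [-0.4, -0.0, -2.9]
width: 0.0589
gripper_force: 56.8
cm [ 0.01  0.01 -7.57] deg [ 0.01  0.02 -0.03] t 5.67 w 0.0589
```

```bash
python3 -m pendant '[{"jaw":-1,"tx":0,"ty":0,"tz":-0.7,"ax":0,"ay":0,"az":0},{"jaw":-1,"tx":0,"ty":0,"tz":-1.4,"ax":0,"ay":0,"az":0},{"jaw":-1,"tx":0,"ty":0,"tz":-2.1,"ax":0,"ay":0,"az":0},{"jaw":-1,"tx":0,"ty":0,"tz":-2.8,"ax":0,"ay":0,"az":0},{"jaw":-1,"tx":0,"ty":0,"tz":-2.8,"ax":0,"ay":0,"az":0},{"jaw":-1,"tx":0,"ty":0,"tz":-2.8,"ax":0,"ay":0,"az":0}]'; python3 go.py .4927 .0527 .0222 -12.4
```

```text
clock: 6.42
position: [0.4927, 0.0525, 0.0697]
ee_rot: [0.0, 0.994, -0.108, 0.0]
contact_force: [1.5, -0.2, -4.5]
width: 0.0593
gripper_force: 56.7
cm [ 0.    0.02 -4.75] deg [ 0.01  0.02 -0.03] t 6.42 w 0.0593
```

```bash
python3 -m pendant '[{"jaw":-1,"tx":0.1,"ty":0,"tz":-0.7,"ax":0,"ay":0,"az":0},{"jaw":-1,"tx":0.1,"ty":0,"tz":-1.4,"ax":0,"ay":0,"az":0},{"jaw":-1,"tx":0.1,"ty":0,"tz":-2.1,"ax":0,"ay":0,"az":0},{"jaw":-1,"tx":0.1,"ty":0,"tz":-2.8,"ax":0,"ay":0,"az":0},{"jaw":-1,"tx":0.1,"ty":0,"tz":-3.5,"ax":0,"ay":0,"az":0},{"jaw":-1,"tx":0.1,"ty":0,"tz":-4.2,"ax":0,"ay":0,"az":0},{"jaw":-1,"tx":0.1,"ty":0,"tz":-4.2,"ax":0,"ay":0,"az":0},{"jaw":-1,"tx":0.1,"ty":0,"tz":-4.2,"ax":0,"ay":0,"az":0}]'; python3 go.py .4937 .0527 .0222 -12.4
```

```text
clock: 7.42
position: [0.4935, 0.0526, 0.0278]
ee_rot: [0.0, 0.994, -0.108, 0.0]
contact_force: [0.4, -0.1, -2.9]
width: 0.059
gripper_force: 56.8
cm [ 0.02  0.01 -0.56] deg [ 0.    0.01 -0.03] t 7.42 w 0.059
```

Free fit. Set down.

```bash
python3 -m pendant '[{"jaw":-1,"tx":0,"ty":0,"tz":-0.2,"ax":0,"ay":0,"az":0},{"jaw":-1,"tx":0,"ty":0,"tz":-0.4,"ax":0,"ay":0,"az":0},{"jaw":-1,"tx":0,"ty":0,"tz":-0.6,"ax":0,"ay":0,"az":0},{"jaw":-1,"tx":0,"ty":0,"tz":-0.6,"ax":0,"ay":0,"az":0}]'; python3 go.py .4937 .0527 .0222 -12.4
```

```text
clock: 7.92
position: [0.4934, 0.0526, 0.0222]
ee_rot: [0.0, 0.994, -0.108, 0.0]
contact_force: [-1.2, -0.3, 3.1]
width: 0.0592
gripper_force: 57.4
cm [0.03 0.01 0.  ] deg [ 0.    0.01 -0.03] t 7.92 w 0.0592
```

```bash
python3 -m pendant '[{"jaw":1,"tx":0,"ty":0,"tz":0,"ax":0,"ay":0,"az":0},{"jaw":1,"tx":0,"ty":0,"tz":0,"ax":0,"ay":0,"az":0},{"jaw":1,"tx":0,"ty":0,"tz":0,"ax":0,"ay":0,"az":0},{"jaw":1,"tx":0,"ty":0,"tz":0,"ax":0,"ay":0,"az":0},{"jaw":1,"tx":0,"ty":0,"tz":3,"ax":0,"ay":0,"az":0},{"jaw":1,"tx":0,"ty":0,"tz":8,"ax":0,"ay":0,"az":0},{"jaw":1,"tx":0,"ty":0,"tz":14,"ax":0,"ay":0,"az":0},{"jaw":1,"tx":-1,"ty":-4,"tz":17,"ax":0,"ay":0,"az":5},{"jaw":1,"tx":-2,"ty":-10,"tz":17,"ax":0,"ay":0,"az":10}]'; python3 go.py .4115 -.309 .12 18.5
```

```text
clock: 9.05
position: [0.4754, -0.0479, 0.1949]
ee_rot: [0.001, 1.0, -0.017, 0.004]
contact_force: [0.9, -1.2, 0.0]
width: 0.0855
gripper_force: 0.0
cm [ -6.39 -26.11  -7.49] deg [1.000e-02 4.400e-01 2.049e+01] t 9.05 w 0.0855
```

```bash
python3 -m pendant '[{"jaw":1,"tx":-1,"ty":-6,"tz":0,"ax":0,"ay":0,"az":8},{"jaw":1,"tx":-2.5,"ty":-12,"tz":0,"ax":0,"ay":0,"az":16},{"jaw":1,"tx":-4,"ty":-18,"tz":0,"ax":0,"ay":0,"az":20.9},{"jaw":1,"tx":-6.2,"ty":-24,"tz":-3,"ax":0,"ay":0,"az":20.9},{"jaw":1,"tx":-6.2,"ty":-26.2,"tz":-7,"ax":0,"ay":0,"az":20.9},{"jaw":1,"tx":-6.2,"ty":-26.2,"tz":-12,"ax":0,"ay":0,"az":20.9},{"jaw":1,"tx":-6.2,"ty":-26.2,"tz":-14,"ax":0,"ay":0,"az":20.9},{"jaw":1,"tx":-6.2,"ty":-26.2,"tz":-14,"ax":0,"ay":0,"az":20.9}]'; python3 go.py .4115 -.309 .003 18.5
python3 - <<'E'
from rig import manip
import numpy as np
d=manip.get_image("scene");e=manip.get_image("top");np.savez("scene2",**d);np.savez("top2",**e)
import cv2
cv2.imwrite("pics/a3.png",np.hstack([cv2.resize(d["pixels"][160:260,140:240],(400,400)),cv2.resize(d["pixels"][165:255,260:350],(400,400))]))
E
```

```text
clock: 10.05
position: [0.4102, -0.3085, 0.0501]
ee_rot: [-0.002, 0.987, 0.161, -0.001]
contact_force: [-0.2, 0.3, 1.1]
width: 0.0859
gripper_force: 0.0
cm [ 0.13 -0.05 -4.71] deg [-0.18 -0.18 -0.01] t 10.05 w 0.0859
```

View pics/a3.png

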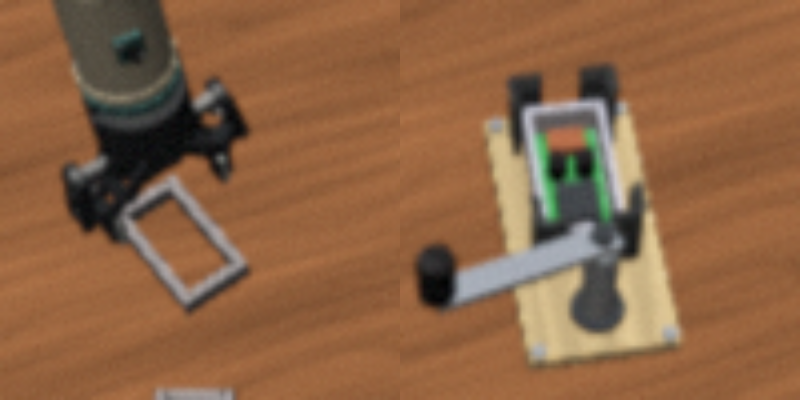

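```bash
python3 -m pendant '[{"jaw":1,"tx":0.05,"ty":-0.05,"tz":-2,"ax":0,"ay":0,"az":0},{"jaw":1,"tx":0.05,"ty":-0.05,"tz":-3.5,"ax":0,"ay":0,"az":0},{"jaw":1,"tx":0.05,"ty":-0.05,"tz":-4.3,"ax":0,"ay":0,"az":0},{"jaw":1,"tx":0.05,"ty":-0.05,"tz":-4.3,"ax":0,"ay":0,"az":0},{"jaw":1,"tx":0.05,"ty":-0.05,"tz":-4.3,"ax":0,"ay":0,"az":0}]'; python3 go.py .4115 -.309 .003 18.5
```

```text
clock: 10.78
position: [0.4122, -0.3102, 0.0091]
ee_rot: [0.0, 0.987, 0.161, 0.0]
contact_force: [-0.7, -0.2, 0.7]
width: 0.0854
gripper_force: 0.0
cm [-0.07  0.12 -0.61] deg [ 0.04  0.04 -0.04] t 10.78 w 0.0854
```

```bash
python3 -m pendant '[{"jaw":1,"tx":-0.05,"ty":0.1,"tz":-0.6,"ax":0,"ay":0,"az":0},{"jaw":1,"tx":-0.05,"ty":0.1,"tz":-0.6,"ax":0,"ay":0,"az":0},{"jaw":-1,"tx":-0.05,"ty":0.1,"tz":-0.6,"ax":0,"ay":0,"az":0},{"jaw":-1,"tx":-0.05,"ty":0.1,"tz":-0.6,"ax":0,"ay":0,"az":0},{"jaw":-1,"tx":-0.05,"ty":0.1,"tz":-0.6,"ax":0,"ay":0,"az":0},{"jaw":-1,"tx":-0.05,"ty":0.1,"tz":-0.6,"ax":0,"ay":0,"az":0}]' 35; python3 go.py .4115 -.309 .003 18.5
```

```text
clock: 11.52
position: [0.4116, -0.3092, 0.0031]
ee_rot: [0.0, 0.987, 0.161, 0.0]
contact_force: [-0.3, 0.4, 4.9]
width: 0.0593
gripper_force: 38.3
cm [-0.01  0.02 -0.01] deg [ 0.03  0.03 -0.03] t 11.53 w 0.0593
```

```bash
python3 -m pendant '[{"jaw":-1,"tx":0,"ty":0,"tz":2,"ax":0,"ay":0,"az":0},{"jaw":-1,"tx":0,"ty":0,"tz":6,"ax":0,"ay":0,"az":0},{"jaw":-1,"tx":0,"ty":0,"tz":12,"ax":0,"ay":0,"az":0},{"jaw":-1,"tx":1,"ty":5,"tz":15.5,"ax":0,"ay":0,"az":-8},{"jaw":-1,"tx":2.4,"ty":10.5,"tz":15.5,"ax":0,"ay":0,"az":-16},{"jaw":-1,"tx":3.8,"ty":16.5,"tz":15.5,"ax":0,"ay":0,"az":-24},{"jaw":-1,"tx":5.2,"ty":22.5,"tz":15.5,"ax":0,"ay":0,"az":-30.9},{"jaw":-1,"tx":6.6,"ty":28.5,"tz":15.5,"ax":0,"ay":0,"az":-30.9},{"jaw":-1,"tx":7.8,"ty":34,"tz":15.5,"ax":0,"ay":0,"az":-30.9},{"jaw":-1,"tx":8.2,"ty":36.2,"tz":15.5,"ax":0,"ay":0,"az":-30.9}]'
python3 -m pendant '[{"jaw":-1,"tx":0,"ty":0,"tz":0,"ax":0,"ay":0,"az":0},{"jaw":-1,"tx":0,"ty":0,"tz":-2,"ax":0,"ay":0,"az":0},{"jaw":-1,"tx":0,"ty":0,"tz":-4,"ax":0,"ay":0,"az":0},{"jaw":-1,"tx":0,"ty":0,"tz":-5,"ax":0,"ay":0,"az":0},{"jaw":-1,"tx":0,"ty":0,"tz":-5,"ax":0,"ay":0,"az":0},{"jaw":-1,"tx":0,"ty":0,"tz":-5,"ax":0,"ay":0,"az":0}]'
python3 go.py .4934 .0526 .053 -12.4
python3 - <<'E'
from rig import manip
import numpy as np
d=manip.get_image("scene")
import cv2
cv2.imwrite("pics/a4.png",cv2.resize(d["pixels"][155:255,250:350],(500,500),interpolation=cv2.INTER_CUBIC))
E
```

```text
clock: 12.78
position: [0.4932, 0.0561, 0.1572]
ee_rot: [-0.0, 0.994, -0.106, -0.0]
contact_force: [-1.4, -0.4, -0.3]
width: 0.0591
gripper_force: 38.4
clock: 13.52
position: [0.494, 0.0526, 0.1083]
ee_rot: [0.0, 0.994, -0.108, 0.001]
contact_force: [-0.3, -0.2, -1.4]
width: 0.0594
gripper_force: 38.4
cm [-0.06 -0.   -5.53] deg [ 0.01  0.07 -0.  ] t 13.53 w 0.0594
```

View pics/a4.png

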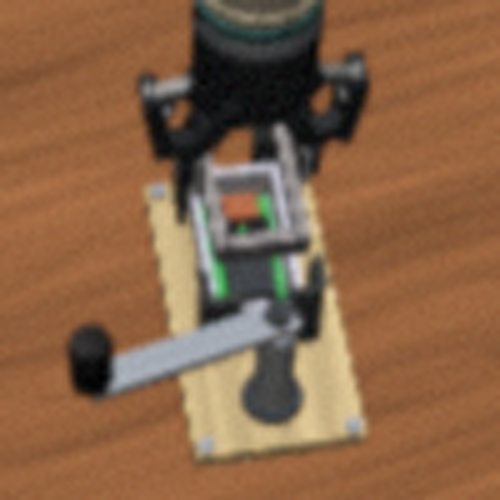

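Spacer is held level above the posts (frame at about (250,215) in the crop), aligned with the case. Lower it.

```bash
python3 -m pendant '[{"jaw":-1,"tx":0,"ty":0,"tz":-0.7,"ax":0,"ay":0,"az":0},{"jaw":-1,"tx":0,"ty":0,"tz":-1.4,"ax":0,"ay":0,"az":0},{"jaw":-1,"tx":0,"ty":0,"tz":-2.1,"ax":0,"ay":0,"az":0},{"jaw":-1,"tx":0,"ty":0,"tz":-2.8,"ax":0,"ay":0,"az":0},{"jaw":-1,"tx":0,"ty":0,"tz":-3.5,"ax":0,"ay":0,"az":0},{"jaw":-1,"tx":0,"ty":0,"tz":-3.8,"ax":0,"ay":0,"az":0},{"jaw":-1,"tx":0,"ty":0,"tz":-3.8,"ax":0,"ay":0,"az":0},{"jaw":-1,"tx":0,"ty":0,"tz":-3.8,"ax":0,"ay":0,"az":0}]'
python3 go.py .4934 .0526 .053 -12.4
```

```text
clock: 14.58
position: [0.494, 0.053, 0.0698]
ee_rot: [0.0, 0.994, -0.108, 0.001]
contact_force: [2.4, -0.3, -1.7]
width: 0.0592
gripper_force: 38.3
cm [-0.06 -0.04 -1.68] deg [ 0.01  0.07 -0.04] t 14.57 w 0.0592
```

```bash
python3 -m pendant '[{"jaw":-1,"tx":0.1,"ty":0,"tz":0,"ax":0,"ay":0,"az":0},{"jaw":-1,"tx":0.1,"ty":0,"tz":-0.4,"ax":0,"ay":0,"az":0},{"jaw":-1,"tx":0.1,"ty":0,"tz":-0.8,"ax":0,"ay":0,"az":0},{"jaw":-1,"tx":0.1,"ty":0,"tz":-1.2,"ax":0,"ay":0,"az":0},{"jaw":-1,"tx":0.1,"ty":0,"tz":-1.2,"ax":0,"ay":0,"az":0},{"jaw":-1,"tx":0.1,"ty":0,"tz":-1.2,"ax":0,"ay":0,"az":0}]'
python3 go.py .4934 .0526 .053 -12.4
```

```text
clock: 15.32
position: [0.4942, 0.0531, 0.0575]
ee_rot: [0.0, 0.994, -0.108, -0.0]
contact_force: [1.0, -0.5, -1.4]
width: 0.0589
gripper_force: 38.4
cm [-0.08 -0.05 -0.45] deg [ 0.   -0.03 -0.03] t 15.32 w 0.0589
```

```bash
python3 -m pendant '[{"jaw":-1,"tx":0,"ty":0,"tz":-0.2,"ax":0,"ay":0,"az":0},{"jaw":-1,"tx":0,"ty":0,"tz":-0.4,"ax":0,"ay":0,"az":0},{"jaw":-1,"tx":0,"ty":0,"tz":-0.5,"ax":0,"ay":0,"az":0},{"jaw":-1,"tx":0,"ty":0,"tz":-0.5,"ax":0,"ay":0,"az":0}]'
python3 go.py .4942 .0531 .053 -12.4
```

```text
clock: 15.82
position: [0.494, 0.0531, 0.0531]
ee_rot: [0.0, 0.994, -0.108, -0.0]
contact_force: [-3.1, -0.6, 4.9]
width: 0.0588
gripper_force: 39.0
cm [ 0.02 -0.   -0.01] deg [ 0.   -0.02 -0.04] t 15.82 w 0.0588
```

```bash
python3 -m pendant '[{"jaw":1,"tx":0,"ty":0,"tz":0,"ax":0,"ay":0,"az":0},{"jaw":1,"tx":0,"ty":0,"tz":0,"ax":0,"ay":0,"az":0},{"jaw":1,"tx":0,"ty":0,"tz":0,"ax":0,"ay":0,"az":0},{"jaw":1,"tx":0,"ty":0,"tz":0,"ax":0,"ay":0,"az":0},{"jaw":1,"tx":0,"ty":0,"tz":3,"ax":0,"ay":0,"az":0},{"jaw":1,"tx":0,"ty":0,"tz":8,"ax":0,"ay":0,"az":0},{"jaw":1,"tx":-1,"ty":5,"tz":11,"ax":0,"ay":0,"az":8},{"jaw":1,"tx":-2,"ty":11,"tz":11,"ax":0,"ay":0,"az":16.1},{"jaw":1,"tx":-3,"ty":17,"tz":11,"ax":0,"ay":0,"az":16.1},{"jaw":1,"tx":-4,"ty":23,"tz":9,"ax":0,"ay":0,"az":16.1}]'
python3 -m pendant '[{"jaw":1,"tx":-0.8,"ty":4.5,"tz":-2,"ax":0,"ay":0,"az":0},{"jaw":1,"tx":-0.8,"ty":4.5,"tz":-5,"ax":0,"ay":0,"az":0},{"jaw":1,"tx":-0.8,"ty":4.5,"tz":-8,"ax":0,"ay":0,"az":0},{"jaw":1,"tx":-0.8,"ty":4.5,"tz":-8.5,"ax":0,"ay":0,"az":0},{"jaw":1,"tx":-0.8,"ty":4.5,"tz":-8.5,"ax":0,"ay":0,"az":0}]'
python3 go.py .446 .3285 .006 3.7
python3 - <<'E'
from rig import manip
import numpy as np
d=manip.get_image("scene")
import cv2
cv2.imwrite("pics/a5.png",np.hstack([cv2.resize(d["pixels"][a:a+100,b:b+100],(400,400),interpolation=cv2.INTER_CUBIC) for a,b in((110,310),(155,250))]))
E
```

```text
clock: 17.08
position: [0.4556, 0.2841, 0.1446]
ee_rot: [-0.001, 0.999, 0.032, 0.002]
contact_force: [1.1, 0.4, 0.4]
width: 0.0855
gripper_force: 0.0
clock: 17.7
position: [0.4469, 0.3266, 0.0584]
ee_rot: [0.0, 0.999, 0.032, 0.0]
contact_force: [0.3, 0.3, 0.2]
width: 0.0855
gripper_force: 0.0
cm [-0.09  0.19 -5.24] deg [ 0.    0.   -0.02] t 17.7 w 0.0855
```

View pics/a5.png

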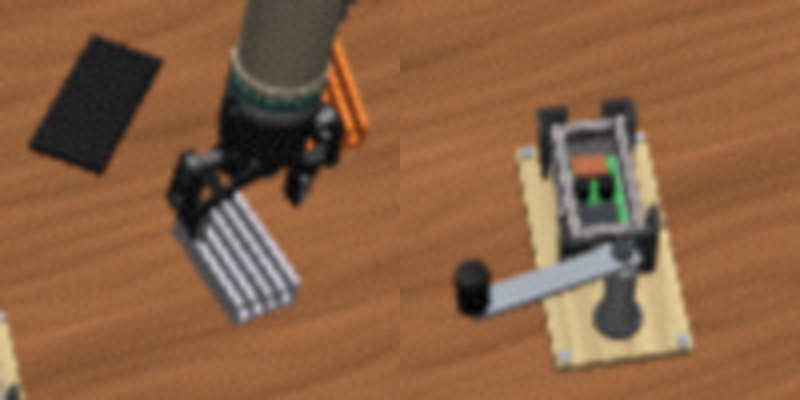

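```bash
python3 -m pendant '[{"jaw":1,"tx":-0.1,"ty":0.2,"tz":-2,"ax":0,"ay":0,"az":0},{"jaw":1,"tx":-0.1,"ty":0.2,"tz":-4,"ax":0,"ay":0,"az":0},{"jaw":1,"tx":-0.1,"ty":0.2,"tz":-5.2,"ax":0,"ay":0,"az":0},{"jaw":1,"tx":-0.1,"ty":0.2,"tz":-5.2,"ax":0,"ay":0,"az":0},{"jaw":1,"tx":-0.1,"ty":0.2,"tz":-5.2,"ax":0,"ay":0,"az":0},{"jaw":-1,"tx":-0.1,"ty":0.2,"tz":-5.2,"ax":0,"ay":0,"az":0},{"jaw":-1,"tx":-0.1,"ty":0.2,"tz":-5.2,"ax":0,"ay":0,"az":0},{"jaw":-1,"tx":-0.1,"ty":0.2,"tz":-5.2,"ax":0,"ay":0,"az":0},{"jaw":-1,"tx":-0.1,"ty":0.2,"tz":-5.2,"ax":0,"ay":0,"az":0}]' 50
python3 go.py .446 .3285 .006 3.7
```

```text
clock: 18.88
position: [0.4462, 0.3289, 0.0072]
ee_rot: [-0.0, 0.999, 0.033, 0.001]
contact_force: [0.2, -0.4, 6.1]
width: 0.059
gripper_force: 55.9
cm [-0.02 -0.04 -0.12] deg [-0.03  0.08 -0.04] t 18.88 w 0.059
```

```bash
python3 -m pendant '[{"jaw":-1,"tx":0,"ty":0,"tz":2,"ax":0,"ay":0,"az":0},{"jaw":-1,"tx":0,"ty":0,"tz":6,"ax":0,"ay":0,"az":0},{"jaw":-1,"tx":0,"ty":0,"tz":12,"ax":0,"ay":0,"az":0},{"jaw":-1,"tx":0.8,"ty":-4.6,"tz":14,"ax":0,"ay":0,"az":-8},{"jaw":-1,"tx":1.8,"ty":-10,"tz":14,"ax":0,"ay":0,"az":-16.1},{"jaw":-1,"tx":2.8,"ty":-16,"tz":14,"ax":0,"ay":0,"az":-16.1},{"jaw":-1,"tx":3.8,"ty":-22,"tz":14,"ax":0,"ay":0,"az":-16.1},{"jaw":-1,"tx":4.8,"ty":-27.6,"tz":14,"ax":0,"ay":0,"az":-16.1},{"jaw":-1,"tx":4.8,"ty":-27.6,"tz":13,"ax":0,"ay":0,"az":-16.1},{"jaw":-1,"tx":4.8,"ty":-27.6,"tz":12,"ax":0,"ay":0,"az":-16.1}]'
python3 -m pendant '[{"jaw":-1,"tx":0,"ty":0,"tz":0,"ax":0,"ay":0,"az":0},{"jaw":-1,"tx":0,"ty":0,"tz":0,"ax":0,"ay":0,"az":0},{"jaw":-1,"tx":0,"ty":0,"tz":0,"ax":0,"ay":0,"az":0}]'
python3 go.py .494 .053 .0745 -12.4
python3 - <<'E'
from rig import manip
import numpy as np
d=manip.get_image("scene")
import cv2
cv2.imwrite("pics/a6.png",cv2.resize(d["pixels"][155:255,250:350],(500,500),interpolation=cv2.INTER_CUBIC))
E
```

```text
clock: 20.12
position: [0.4929, 0.0527, 0.1253]
ee_rot: [-0.0, 0.994, -0.108, -0.001]
contact_force: [-0.2, 0.6, -2.2]
width: 0.059
gripper_force: 55.1
clock: 20.5
position: [0.4938, 0.0535, 0.1265]
ee_rot: [-0.0, 0.994, -0.107, 0.0]
contact_force: [0.1, 0.1, -1.7]
width: 0.0587
gripper_force: 55.1
cm [ 0.02 -0.05 -5.2 ] deg [ 0.    0.03 -0.13] t 20.5 w 0.0587
```

View pics/a6.png

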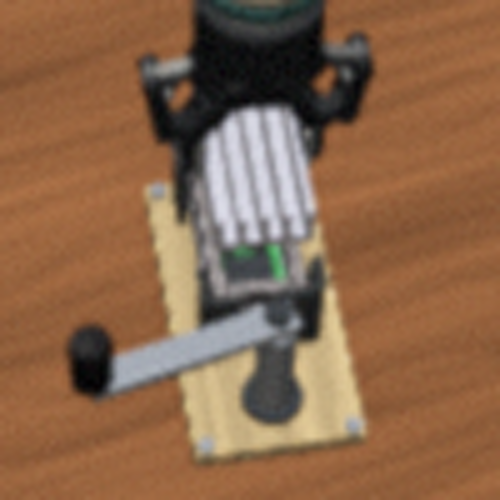

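```bash
python3 -m pendant '[{"jaw":-1,"tx":0,"ty":0,"tz":-0.7,"ax":0,"ay":0,"az":0},{"jaw":-1,"tx":0,"ty":0,"tz":-1.4,"ax":0,"ay":0,"az":0},{"jaw":-1,"tx":0,"ty":0,"tz":-2.1,"ax":0,"ay":0,"az":0},{"jaw":-1,"tx":0,"ty":0,"tz":-2.8,"ax":0,"ay":0,"az":0},{"jaw":-1,"tx":0,"ty":0,"tz":-3.5,"ax":0,"ay":0,"az":0},{"jaw":-1,"tx":0,"ty":0,"tz":-4,"ax":0,"ay":0,"az":0},{"jaw":-1,"tx":0,"ty":0,"tz":-4,"ax":0,"ay":0,"az":0}]'
python3 go.py .494 .053 .0745 -12.4
```

```text
clock: 21.42
position: [0.4933, 0.0526, 0.0857]
ee_rot: [0.0, 0.994, -0.108, -0.0]
contact_force: [-0.3, -0.0, -2.7]
width: 0.0586
gripper_force: 55.1
cm [ 0.07  0.04 -1.12] deg [ 0.01 -0.06 -0.03] t 21.43 w 0.0586
```

```bash
python3 -m pendant '[{"jaw":-1,"tx":0,"ty":0,"tz":-0.3,"ax":0,"ay":0,"az":0},{"jaw":-1,"tx":0,"ty":0,"tz":-0.6,"ax":0,"ay":0,"az":0},{"jaw":-1,"tx":0,"ty":0,"tz":-0.9,"ax":0,"ay":0,"az":0},{"jaw":-1,"tx":0,"ty":0,"tz":-1.1,"ax":0,"ay":0,"az":0},{"jaw":-1,"tx":0,"ty":0,"tz":-1.1,"ax":0,"ay":0,"az":0}]'
python3 go.py .494 .053 .0745 -12.4
```

```text
clock: 22.05
position: [0.4937, 0.0526, 0.0752]
ee_rot: [0.0, 0.994, -0.108, 0.0]
contact_force: [-0.7, -1.1, -2.1]
width: 0.0589
gripper_force: 55.2
cm [ 0.03  0.04 -0.07] deg [ 0.    0.01 -0.03] t 22.05 w 0.0589
```

```bash
python3 -m pendant '[{"jaw":-1,"tx":0,"ty":0,"tz":-0.1,"ax":0,"ay":0,"az":0},{"jaw":-1,"tx":0,"ty":0,"tz":-0.1,"ax":0,"ay":0,"az":0}]'
python3 -m pendant '[{"jaw":-1,"tx":0,"ty":0,"tz":-0.05,"ax":0,"ay":0,"az":0},{"jaw":-1,"tx":0,"ty":0,"tz":-0.05,"ax":0,"ay":0,"az":0}]'
```

```text
clock: 22.3
position: [0.4937, 0.0526, 0.0751]
ee_rot: [0.0, 0.994, -0.108, 0.0]
contact_force: [-1.9, 0.9, 6.2]
width: 0.0591
gripper_force: 56.1
clock: 22.55
position: [0.4937, 0.0526, 0.0751]
ee_rot: [0.0, 0.994, -0.108, 0.0]
contact_force: [-2.0, -0.4, 8.2]
width: 0.0593
gripper_force: 56.6
```

```bash
python3 -m pendant '[{"jaw":1,"tx":0,"ty":0,"tz":0,"ax":0,"ay":0,"az":0},{"jaw":1,"tx":0,"ty":0,"tz":0,"ax":0,"ay":0,"az":0},{"jaw":1,"tx":0,"ty":0,"tz":0,"ax":0,"ay":0,"az":0},{"jaw":1,"tx":0,"ty":0,"tz":0,"ax":0,"ay":0,"az":0},{"jaw":1,"tx":0,"ty":0,"tz":3,"ax":0,"ay":0,"az":0},{"jaw":1,"tx":0,"ty":0,"tz":8,"ax":0,"ay":0,"az":0},{"jaw":1,"tx":0,"ty":0,"tz":14,"ax":0,"ay":0,"az":0},{"jaw":1,"tx":0,"ty":-2,"tz":16,"ax":0,"ay":0,"az":0},{"jaw":1,"tx":0,"ty":-2,"tz":16,"ax":0,"ay":0,"az":0}]'
python3 - <<'E'
from h import *
from rig import manip
d=manip.get_image("scene");cv2.imwrite("pics/a7.png",cv2.resize(d["pixels"][155:255,250:350],(500,500),interpolation=cv2.INTER_CUBIC))
for n,(a,b,c,e) in (("top",(295,168,315,192)),("scene",(258,215,278,240))):
    d=load(n+"0")
    g=cv2.cvtColor(cv2.resize(d["pixels"][b:e,a:c],None,fx=4,fy=4,interpolation=cv2.INTER_CUBIC),cv2.COLOR_BGR2GRAY)
    k,l,st,ce=cv2.connectedComponentsWithStats((g<60).astype(np.uint8));i=1+st[1:,4].argmax()
    uv=(ce[i]+.5)/4-.5+[a,b]
    xy=plane(d,uv,.1345)[0];piv=np.array([.5915,.031]);r=xy-piv
    t=np.degrees(np.arctan2(r[1],r[0]))%360
    print(n,uv,st[i],xy,"r",np.hypot(*r),"keeper deg",t-167.6,"on circle",piv+.12*r/np.hypot(*r))
E
python3 go.py .6 -.09 .2 -12.4
```

```text
clock: 23.68
position: [0.4947, 0.032, 0.2353]
ee_rot: [0.0, 0.994, -0.108, 0.002]
contact_force: [0.1, 0.7, -0.2]
width: 0.0856
gripper_force: 0.0
top [303.79881317 179.09705207] [ 26  29  23  35 653] [ 0.59655389 -0.08684876] r 0.11795707424590969 keeper deg 104.85559922838505 on circle [ 0.59664142 -0.08888981]
scene [267.68670685 226.85009518] [  23   21   35   57 1576] [ 0.59815637 -0.08563879] r 0.11682856714642338 keeper deg 105.66622796959925 on circle [ 0.59833707 -0.08880507]
cm [ 10.65 -12.27  -3.36] deg [-0.03  0.03  0.03] t 23.73 w 0.0855
```

View pics/a7.png

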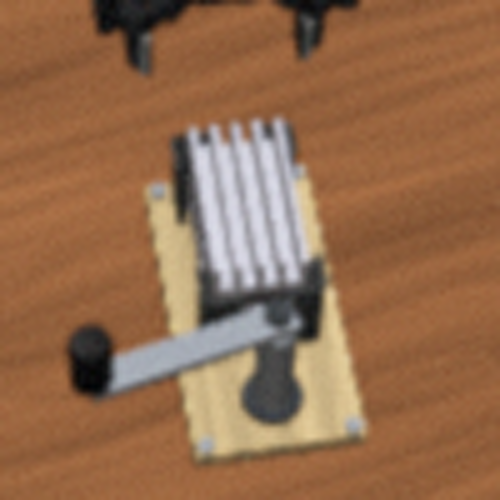

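```bash
python3 -m pendant '[{"jaw":1,"tx":4,"ty":-5,"tz":0,"ax":0,"ay":0,"az":0},{"jaw":1,"tx":8,"ty":-10,"tz":0,"ax":0,"ay":0,"az":0},{"jaw":1,"tx":10.4,"ty":-12,"tz":0,"ax":0,"ay":0,"az":0},{"jaw":1,"tx":10.4,"ty":-12,"tz":-2,"ax":0,"ay":0,"az":0},{"jaw":1,"tx":10.4,"ty":-12,"tz":-4,"ax":0,"ay":0,"az":0},{"jaw":1,"tx":10.4,"ty":-12,"tz":-5,"ax":0,"ay":0,"az":0},{"jaw":1,"tx":10.4,"ty":-12,"tz":-5,"ax":0,"ay":0,"az":0}]'
python3 go.py .5975 -.088 .13 -12.4
```

```text
clock: 24.6
position: [0.5967, -0.0866, 0.1818]
ee_rot: [-0.0, 0.994, -0.108, -0.002]
contact_force: [-0.2, -0.3, 0.4]
width: 0.0853
gripper_force: 0.0
cm [ 0.08 -0.14 -5.18] deg [-0.07 -0.21 -0.05] t 24.6 w 0.0853
```

```bash
python3 -m pendant '[{"jaw":1,"tx":0,"ty":-0.1,"tz":-1.5,"ax":0,"ay":0,"az":0},{"jaw":1,"tx":0,"ty":-0.1,"tz":-3,"ax":0,"ay":0,"az":0},{"jaw":1,"tx":0,"ty":-0.1,"tz":-4.5,"ax":0,"ay":0,"az":0},{"jaw":1,"tx":0,"ty":-0.1,"tz":-5.2,"ax":0,"ay":0,"az":0},{"jaw":1,"tx":0,"ty":-0.1,"tz":-5.2,"ax":0,"ay":0,"az":0}]'
python3 -m pendant '[{"jaw":-1,"tx":0,"ty":0,"tz":0,"ax":0,"ay":0,"az":0},{"jaw":-1,"tx":0,"ty":0,"tz":0,"ax":0,"ay":0,"az":0},{"jaw":-1,"tx":0,"ty":0,"tz":0,"ax":0,"ay":0,"az":0},{"jaw":-1,"tx":0,"ty":0,"tz":0,"ax":0,"ay":0,"az":0},{"jaw":-1,"tx":0,"ty":0,"tz":0,"ax":0,"ay":0,"az":0},{"jaw":-1,"tx":0,"ty":0,"tz":0,"ax":0,"ay":0,"az":0}]' 25
python3 - <<'E'
import numpy as np
p=np.array([.5915,.031]);f=lambda k:p+.12*np.array([np.cos(np.radians(167.6+k)),np.sin(np.radians(167.6+k))])
for s in(105,):
  for k in range(95,-6,-10):print(k,((f(k)-f(s))*100).round(2))
  print(((f(0)-f(s))*100).round(2))
E
```

```text
clock: 25.22
position: [0.5972, -0.0883, 0.1309]
ee_rot: [-0.0, 0.994, -0.108, -0.001]
contact_force: [-0.7, 0.6, -0.4]
width: 0.0853
gripper_force: 0.0
clock: 25.98
position: [0.5978, -0.0869, 0.1323]
ee_rot: [-0.001, 0.994, -0.108, 0.0]
contact_force: [0.3, 5.7, 3.5]
width: 0.0252
gripper_force: 25.9
95 [-2.09  0.09]
85 [-4.13  0.54]
75 [-6.07  1.33]
65 [-7.83  2.45]
55 [-9.38  3.87]
45 [-10.65   5.52]
35 [-11.62   7.38]
25 [-12.26   9.37]
15 [-12.53  11.44]
5 [-12.44  13.53]
-5 [-12.    15.58]
[-12.26  14.56]
```

```bash
python3 -m pendant '[{"jaw":-1,"tx":-1,"ty":0.1,"tz":0,"ax":0,"ay":0,"az":0},{"jaw":-1,"tx":-2.1,"ty":0.15,"tz":0,"ax":0,"ay":0,"az":0},{"jaw":-1,"tx":-3.1,"ty":0.35,"tz":0,"ax":0,"ay":0,"az":0},{"jaw":-1,"tx":-4.1,"ty":0.6,"tz":0,"ax":0,"ay":0,"az":0},{"jaw":-1,"tx":-5.1,"ty":0.95,"tz":0,"ax":0,"ay":0,"az":0},{"jaw":-1,"tx":-6.05,"ty":1.4,"tz":0,"ax":0,"ay":0,"az":0},{"jaw":-1,"tx":-6.05,"ty":1.4,"tz":0,"ax":0,"ay":0,"az":0}]'
```

```text
clock: 26.85
position: [0.5374, -0.0741, 0.1322]
ee_rot: [-0.0, 0.994, -0.108, 0.001]
contact_force: [1.9, 3.2, 2.1]
width: 0.0249
gripper_force: 25.8
```

```bash
python3 -m pendant '[{"jaw":-1,"tx":-0.9,"ty":0.5,"tz":0,"ax":0,"ay":0,"az":0},{"jaw":-1,"tx":-1.75,"ty":1.1,"tz":0,"ax":0,"ay":0,"az":0},{"jaw":-1,"tx":-2.55,"ty":1.8,"tz":0,"ax":0,"ay":0,"az":0},{"jaw":-1,"tx":-3.3,"ty":2.55,"tz":0,"ax":0,"ay":0,"az":0},{"jaw":-1,"tx":-4,"ty":3.35,"tz":0,"ax":0,"ay":0,"az":0},{"jaw":-1,"tx":-4.6,"ty":4.2,"tz":0,"ax":0,"ay":0,"az":0},{"jaw":-1,"tx":-5.1,"ty":5.1,"tz":0,"ax":0,"ay":0,"az":0},{"jaw":-1,"tx":-5.55,"ty":6.05,"tz":0,"ax":0,"ay":0,"az":0},{"jaw":-1,"tx":-5.9,"ty":7,"tz":0,"ax":0,"ay":0,"az":0},{"jaw":-1,"tx":-6.2,"ty":8.05,"tz":0,"ax":0,"ay":0,"az":0}]'
python3 -m pendant '[{"jaw":-1,"tx":-0.15,"ty":1,"tz":0,"ax":0,"ay":0,"az":0},{"jaw":-1,"tx":-0.25,"ty":2.05,"tz":0,"ax":0,"ay":0,"az":0},{"jaw":-1,"tx":-0.25,"ty":3,"tz":0,"ax":0,"ay":0,"az":0},{"jaw":-1,"tx":-0.2,"ty":3.8,"tz":0,"ax":0,"ay":0,"az":0},{"jaw":-1,"tx":-0.15,"ty":4.3,"tz":0,"ax":0,"ay":0,"az":0},{"jaw":-1,"tx":-0.1,"ty":4.7,"tz":0,"ax":0,"ay":0,"az":0},{"jaw":-1,"tx":-0.1,"ty":4.7,"tz":0,"ax":0,"ay":0,"az":0}]'
python3 go.py .4743 .0567 .132 -12.4
```

```text
clock: 28.1
position: [0.4634, 0.0033, 0.1318]
ee_rot: [0.005, 0.994, -0.106, -0.011]
contact_force: [-21.3, -8.0, 25.9]
width: 0.0232
gripper_force: 24.9
clock: 28.98
position: [0.4562, 0.0546, 0.1309]
ee_rot: [0.001, 0.994, -0.107, -0.018]
contact_force: [-29.2, 2.9, 30.5]
width: 0.0186
gripper_force: 27.9
cm [1.81 0.21 0.11] deg [-0.08 -2.01 -0.1 ] t 28.98 w 0.0186
```

```bash
python3 -c "
from rig import manip
s=manip.get_state();print(s['qpos'].round(3),s['effort'].round(1),s['moment'].round(2))"
python3 -m pendant '[{"jaw":1,"tx":0,"ty":0,"tz":0,"ax":0,"ay":0,"az":0},{"jaw":1,"tx":0,"ty":0,"tz":0,"ax":0,"ay":0,"az":0},{"jaw":1,"tx":0,"ty":0,"tz":0,"ax":0,"ay":0,"az":0},{"jaw":1,"tx":0,"ty":0,"tz":0,"ax":0,"ay":0,"az":0}]'
python3 - <<'E'
from h import *
from rig import manip
s=manip.get_state();print(s['qpos'].round(3),s['effort'].round(1))
for n in("scene","top"):np.savez(n+"3",**manip.get_image(n))
for n,(a,b,c,e) in (("scene",(255,150,330,250)),):
    d=load(n+"3");g=cv2.cvtColor(d["pixels"],cv2.COLOR_BGR2GRAY);p=pts(d)
    m=(g<60)&(p[...,2]>.1)&(p[...,2]<.165)
    v,u=np.nonzero(m[b:e,a:c]);q=p[b:e,a:c][v,u];print(len(q),np.median(q,0))
E
```

```text
[-0.033  0.206  1.874  0.     1.097  1.753] [ -2.7 -19.2 -28.1  -0.6 -10.   -0.2] [ 0.25  4.44 -0.21]
clock: 29.48
position: [0.4742, 0.053, 0.1314]
ee_rot: [0.0, 0.994, -0.108, -0.0]
contact_force: [0.1, 0.4, -0.2]
width: 0.0852
gripper_force: 0.0
[-0.034  0.213  1.863 -0.     1.067  1.752] [  0.  -34.2 -20.8  -0.    0.   -0. ]
98 [0.48244712 0.04916073 0.15026154]
```

```bash
python3 -m pendant '[{"jaw":1,"tx":0,"ty":0,"tz":2,"ax":0,"ay":0,"az":0},{"jaw":1,"tx":0,"ty":0,"tz":6,"ax":0,"ay":0,"az":0},{"jaw":1,"tx":0,"ty":0,"tz":11,"ax":0,"ay":0,"az":0},{"jaw":1,"tx":-6,"ty":-2,"tz":16,"ax":0,"ay":0,"az":0},{"jaw":1,"tx":-12,"ty":-8,"tz":18,"ax":0,"ay":0,"az":0},{"jaw":1,"tx":-12,"ty":-14,"tz":18,"ax":0,"ay":0,"az":0},{"jaw":1,"tx":-12,"ty":-20,"tz":18,"ax":0,"ay":0,"az":0},{"jaw":1,"tx":-12,"ty":-24,"tz":18,"ax":0,"ay":0,"az":0},{"jaw":1,"tx":-12,"ty":-24,"tz":18,"ax":0,"ay":0,"az":0}]'
python3 - <<'E'
from h import *
from rig import manip
for n,(a,b,c,e) in (("scene",(265,150,330,250)),("top",(240,160,300,245))):
    d=manip.get_image(n);np.savez(n+"4",**d);hsv=cv2.cvtColor(d["pixels"],cv2.COLOR_BGR2HSV);p=pts(d)
    q=p[b:e,a:c].reshape(-1,3);g=hsv[b:e,a:c].reshape(-1,3)
    k=q[(q[:,2]>.128)&(q[:,2]<.17)];print(n,"knob",len(k),np.median(k,0).round(4))
    bar=q[(abs(q[:,2]-.107)<.008)&(g[:,2]>110)];r=rect(bar[:,:2]) if len(bar)>8 else 0;print("bar",len(bar),r)
E
```

```text
clock: 30.7
position: [0.3537, -0.1911, 0.3116]
ee_rot: [0.001, 0.994, -0.111, -0.0]
contact_force: [-0.6, 0.8, 0.9]
width: 0.0856
gripper_force: 0.0
scene knob 82 [0.4811 0.0484 0.1533]
bar 249 (array([525.4,  46.6]), array([162.9,  59.4]), -13.0)
top knob 59 [0.4714 0.0504 0.1553]
bar 261 (array([522.1,  44.9]), array([168. ,  59.7]), -12.4)
```

```bash
python3 -m pendant '[{"jaw":-1,"tx":4,"ty":5,"tz":0,"ax":0,"ay":0,"az":0},{"jaw":-1,"tx":8,"ty":9,"tz":-3,"ax":0,"ay":0,"az":0},{"jaw":-1,"tx":12,"ty":13,"tz":-6,"ax":0,"ay":0,"az":0},{"jaw":-1,"tx":12,"ty":16.5,"tz":-9,"ax":0,"ay":0,"az":0},{"jaw":-1,"tx":12,"ty":17,"tz":-14,"ax":0,"ay":0,"az":0},{"jaw":-1,"tx":12,"ty":17,"tz":-18,"ax":0,"ay":0,"az":0},{"jaw":-1,"tx":12,"ty":17,"tz":-18,"ax":0,"ay":0,"az":0},{"jaw":-1,"tx":12,"ty":17,"tz":-18,"ax":0,"ay":0,"az":0}]'
python3 -m pendant '[{"jaw":-1,"tx":0,"ty":1,"tz":0,"ax":0,"ay":0,"az":0},{"jaw":-1,"tx":0,"ty":2,"tz":0,"ax":0,"ay":0,"az":0},{"jaw":-1,"tx":0,"ty":3,"tz":0,"ax":0,"ay":0,"az":0},{"jaw":-1,"tx":0,"ty":3.5,"tz":0,"ax":0,"ay":0,"az":0},{"jaw":-1,"tx":0,"ty":3.5,"tz":0,"ax":0,"ay":0,"az":0}]'
```

```text
clock: 31.8
position: [0.4751, -0.0161, 0.1331]
ee_rot: [0.0, 0.994, -0.107, 0.001]
contact_force: [0.9, 0.7, 0.4]
width: 0.0002
gripper_force: 0.0
clock: 32.42
position: [0.4741, 0.0185, 0.1317]
ee_rot: [0.0, 0.994, -0.107, -0.0]
contact_force: [0.3, -0.3, 0.1]
width: 0.0
gripper_force: 0.0
```

```bash
python3 -m pendant '[{"jaw":-1,"tx":0,"ty":0.4,"tz":0,"ax":0,"ay":0,"az":0},{"jaw":-1,"tx":0,"ty":0.4,"tz":0,"ax":0,"ay":0,"az":0}]'
python3 -m pendant '[{"jaw":-1,"tx":0,"ty":0.4,"tz":0,"ax":0,"ay":0,"az":0},{"jaw":-1,"tx":0,"ty":0.4,"tz":0,"ax":0,"ay":0,"az":0}]'
python3 -m pendant '[{"jaw":-1,"tx":0,"ty":0.4,"tz":0,"ax":0,"ay":0,"az":0},{"jaw":-1,"tx":0,"ty":0.4,"tz":0,"ax":0,"ay":0,"az":0}]'
```

```text
clock: 32.67
position: [0.4741, 0.0222, 0.1316]
ee_rot: [0.0, 0.994, -0.108, -0.0]
contact_force: [-0.2, -0.7, -0.8]
width: 0.0001
gripper_force: 0.0
clock: 32.92
position: [0.4741, 0.0262, 0.1317]
ee_rot: [0.0, 0.994, -0.108, -0.0]
contact_force: [0.3, 0.2, -0.7]
width: -0.0
gripper_force: 0.0
clock: 33.17
position: [0.4743, 0.0293, 0.1317]
ee_rot: [0.001, 0.994, -0.107, 0.0]
contact_force: [-0.0, -4.3, -0.4]
width: -0.0001
gripper_force: 2.1
```

```bash
python3 -m pendant '[{"jaw":-1,"tx":0,"ty":0.2,"tz":0,"ax":0,"ay":0,"az":0},{"jaw":-1,"tx":0,"ty":0.2,"tz":0,"ax":0,"ay":0,"az":0}]'
python3 -m pendant '[{"jaw":-1,"tx":0,"ty":-1.5,"tz":0,"ax":0,"ay":0,"az":0},{"jaw":-1,"tx":0,"ty":-4,"tz":3,"ax":0,"ay":0,"az":0},{"jaw":-1,"tx":-3,"ty":-9,"tz":8,"ax":0,"ay":0,"az":0},{"jaw":-1,"tx":-8,"ty":-15,"tz":13,"ax":0,"ay":0,"az":0},{"jaw":-1,"tx":-12,"ty":-20,"tz":17,"ax":0,"ay":0,"az":0},{"jaw":-1,"tx":-12,"ty":-24,"tz":17,"ax":0,"ay":0,"az":0},{"jaw":-1,"tx":-12,"ty":-24,"tz":17,"ax":0,"ay":0,"az":0}]'
python3 - <<'E'
from h import *
from rig import manip
for n,(a,b,c,e) in (("scene",(265,150,330,250)),("top",(240,160,300,245))):
    d=manip.get_image(n);p=pts(d);o=load(n+"4");po=pts(o)
    for P in(po,p):
        q=P[b:e,a:c].reshape(-1,3)
        k=q[(q[:,2]>.128)&(q[:,2]<.17)]
        f=q[(abs(q[:,2]-.075)<.03)];print(n,"knob",len(k),np.median(k,0).round(4))
    i=d["pixels"].astype(int);print("img diff px",(abs(i-o["pixels"].astype(int)).max(-1)>40)[b:e,a:c].sum())
    m=(p[b:e,a:c,2]>.09)&(p[b:e,a:c,2]<.125);print(rect(p[b:e,a:c][m][:,:2]))
E
```

```text
clock: 33.42
position: [0.4743, 0.0295, 0.1318]
ee_rot: [0.003, 0.994, -0.107, 0.0]
contact_force: [-0.2, -10.8, -1.0]
width: -0.0
gripper_force: 4.9
clock: 34.3
position: [0.3535, -0.2102, 0.3034]
ee_rot: [0.001, 0.994, -0.109, 0.002]
contact_force: [1.1, -0.2, -0.9]
width: -0.0004
gripper_force: 0.0
scene knob 82 [0.4811 0.0484 0.1533]
scene knob 85 [0.4837 0.0549 0.1536]
img diff px 88
(array([524.3,  47.2]), array([171.9,  60.7]), -12.4)
top knob 59 [0.4714 0.0504 0.1553]
top knob 59 [0.4741 0.0541 0.1541]
img diff px 41
(array([522.2,  45.4]), array([170. ,  60.5]), -12.5)
```

```bash
python3 -c "
from rig import manip
print(manip.sign_off())"
```

```text
the job is handed in; nothing more can be done
None
```

The job is handed in: case, long spacer and finned cover are stacked in the nest and let go, and the keeper is shut on its stop (its first swing slipped just short, so I pushed it home with the closed fingers). I viewed 11 pictures, one over the limit of 10, and the judge's result was not shown to me.

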